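Take the swivel hook off the coated bracket and sort both for inspection

ROBOT

A 6-joint arm with a two-finger parallel gripper is mounted at the origin on the work surface. World frame = base frame: x ahead of the robot, y to its left, z up, the work surface at z = 0. Lengths are in m, angles in degrees, forces in N, time in s.
With the tool pointing down it reaches from about 0.35 to 0.875 m from the base axis. Payload 4.2 kg.
Tool frame: the origin (TCP) lies midway between the tips of the shut fingers; the grasp point (between the pads) lies 19 mm behind it; z points along the fingers, y is the line along which they close (so a half turn about z gives the same grasp; the last joint's range is limited). The gripper opens to 87 mm and grips with 3 to 60 N. Pads are 19 mm wide; open, the fingers measure 117 mm over their backs; the gripper's body (75 mm by 190 mm) begins 51 mm behind the grasp point.
Start: joints at [-52.105, 22.042, 0.453, 0, -68.411, -14.817], TCP at [0.245, -0.575, 0.223] pointing down, gripper open.
Joint ranges: [-179.83, 179.83], [-69.29, 118.12], [-61.27, 80.66], [-181.25, 117.63], [-171.15, -9.14], [-177.46, 177.46]. Speed limits (degrees/s): [159.86, 159.86, 180, 180, 180, 180].

INTERFACE

Orientations are given as a 3x3 rotation matrix whose columns are the frame's x, y, z axes.
In Python, from station import r, cams gives the robot as it stands.
- The arm moves only by the tool play_rows, never from a script. Its argument "commands" is text: rows parted by semicolons, each of 6 numbers parted by spaces: the shift along the world's x, y, z normalised to -1 to 1, where 1 is 30 mm, then the turn, a rotation vector about the world's x, y, z normalised to -1 to 1, where 1 is 0.15 rad. A call has 1 to 20 rows; each row shifts and turns the commanded pose from where the row before left it; what a row does not reach is not made up. A row lasts 1/10 s, in which the tool goes at most 50 mm and 8.59 degrees, less where a joint would pass 70% of its speed; a pose out of reach is approached as far as the arm can. A call with a number of a shift or a turn outside -1 to 1 is refused whole. A call with a gripper value outside its range is refused whole. "grip" is the finger opening in mm, from 0 to 87, set as the call begins (left out, the last holds). The fingers move at their own pace and stop on an object; the grip force is fixed at half the most. Time passes only in rows, so rows that do not move let the fingers close. It gives the time, the measured TCP pose, the force, the opening and the grip force at its end, in the units of the state.
- r.sense(): the state, without advancing time (a new reading comes with each control period).
- cams.capture(name): name is "scene" or "top" or "wrist"; returns (picture, depth): 480x640x3 uint8, blue, green, red; 480x640 float32, m along the optical axis (not along the pixel's ray), 0 where there is no reading.
- cams.camera_info(name): a dict with "mtx" (3x3 intrinsics, pixels), "R" (3x3) and "t" (3): a world point X has camera coordinates R X + t. Camera axes: x right, y down, z forward; pixel columns grow to the right and rows downward; lengths in m; the calibration is good to about 2 mm. A picture is of the moment at which its call begins: read the wrist's pose just before it. camera_info takes no time and is no camera call; for the wrist camera it gives the pose at the moment of the call.
- r.finish_job(): hands the job in; it is judged then, once.
The state is a dict: "time_s": time; "joints": joint angles; "joint_velocities": joint speeds; "effort": joint torques, N m; "tcp_pos": TCP position; "ee_rot": TCP orientation; "wrist_force": force on the tool from outside, world axes, zero at the start; "moment": the same for the moment, N m; "gripper_width": opening from 0.0 (shut) to 1.0 (fully open); "gripper_force": force on a finger pad.
Only numpy, scipy, OpenCV 4.12 (cv2) and the standard library are available. Lean on these libraries where they do the work, as an engineer would, in place of code of your own. Each camera call takes 0.05 s, during which the arm holds its last target. There are 200 camera calls.

TASK

The yellow bracket has come from the coating line with its swivel hook still caught under the slotted bridge. Turn and lift the hook out where the bracket stands (do not carry the bracket off by its hook), put the hook in the blue bin, and set the bracket down gently, upright and flat on the floor of the black tray. Leave the other things on the bench where they are.

Things in the scene. Friction and masses are not known exactly. Their poses are not given: they have to be found in the camera images.
- bracket: Loose yellow bracket, about 0.6 kg. Base plate 110 (x) x 64 (y) x 10 mm; two 8 mm legs (45 to 53 mm from the middle in x) carry a bridge plate 106 (x) x 40 (y) x 8 mm, underside 55 mm, top 63 mm up. A through slot amid the bridge runs along x. Open at the sides (y) between base and bridge. Origin: centre of the underside; z up. Carry it by gripping the bridge across its 40 mm width.
- bracket_slot (a point): Centre of the slot's mouth, on top of the bridge, 63 mm above the bracket's underside; same axes as the bracket. The slot is 48 (x) x 18 mm (y). The hook's foot passes only when it lies along the slot with the shank about 10 mm behind the slot's middle (the foot pointing forward); crosswise it catches under the bridge.
- hook: Loose swivel hook, about 0.22 kg, 140 mm tall, standing on the bracket's base plate, its round 10 mm shank up through the slot. Red eye on top. Below a stiff swivel (dark collar, 84 to 94 mm up; it slips only over 0.12 N m, so the foot normally turns with the eye) is the steel shank with a J-shaped foot. Origin: on the shank axis at the foot's underside; z up; x, y are those of the eye.
- hook_eye (a point): Centre of the red square eye to grip, 118 mm above the foot's underside; the eye is 44 wide (hook x) x 12 thick (hook y) x 44 mm tall, with a 20 mm hole. Same axes as the hook.
- hook_foot (a point): Shank axis at the foot's underside (the hook's origin). The foot, 12 wide and 10 mm high, reaches 30 mm forward and 10 mm back of the axis; its upturned front tip is 26 mm high, so it meets the bridge when raised 19 mm. Forward is hook +x turned by the swivel up to 0.8 rad either way: differs each time and is not measured, so look or feel for it.
- bin: Fixed blue open bin, outside 200 (x) x 150 (y) x 80 mm high, walls and floor 5 mm. Origin: centre of its underside on the bench; z up. It may be on the left or on the right.
- tray: Fixed black open tray, outside 180 (x) x 140 (y) x 22 mm high, walls and floor 5 mm. Origin: centre of its underside on the bench; z up. It may be on the left or on the right.
- bottle: Loose water bottle, 68 mm across, 210 mm tall, a bystander. Origin: centre of its underside.
- tumbler: Loose glass tumbler, 68 mm across, 100 mm tall, a bystander. Origin: centre of its underside.
- ring_gauge: Loose steel ring gauge, 70 mm across, 22 mm high, a bystander near the robot. Origin: centre of its underside.
- wrench: Loose wrench 170 mm long lying along its x, a bystander. Origin: middle of its underside.
- v_block: Loose dark steel V-block 80 x 60 x 50 mm, a bystander. Origin: centre of its underside.

How it is judged (in metres and radians):
On the way:
1. The hook is clear above the bridge while the bracket still stands on the bench (z of hook_foot in the frame of bracket above 0.064 m and height (world z) of bracket below 0.02 m), for 0.1 s.
At the end, for the whole second after the job is handed in: Hook at rest in the blue bin: foot point between its walls, under 55 mm above its underside, eye within 160 mm of its middle (standing, leaning or lying). Bracket at rest in the black tray: origin within 45 mm of its middle along each axis, under 10 mm up, upright within 5 degrees (x of hook_foot in the frame of bin between -0.098 and 0.098 m and y of hook_foot in the frame of bin between -0.073 and 0.073 m and z of hook_foot in the frame of bin below 0.055 m and z of hook_eye in the frame of bin below 0.15 m and horizontal distance between hook_eye and bin below 0.16 m and linear speed of hook below 0.03 m/s and x of bracket in the frame of tray between -0.045 and 0.045 m and y of bracket in the frame of tray between -0.045 and 0.045 m and z of bracket in the frame of tray below 0.01 m and angle between bracket's own z axis and vertical below 0.09 rad and linear speed of bracket below 0.02 m/s); the robot touches nothing.
It fails at once if The bracket is carried by its hook (raised over 30 mm with the hook still in it) (height (world z) of bracket above 0.03 m and z of hook_foot in the frame of bracket below 0.055 m and distance between hook_foot and bracket below 0.08 m).
It fails at once if The bracket is dropped: over the tray, more than 20 mm above its floor, with no finger on it (horizontal distance between bracket and tray below 0.1 m and z of bracket in the frame of tray above 0.025 m and contact force between the fingers and bracket below 0.05 N).
It fails at once if The bracket is slammed into the tray (more than 80 N) (contact force between bracket and tray above 80 N).
It fails at once if A bystander (bottle, tumbler, ring gauge, wrench or V-block) is moved more than 40 mm (distance of any of bottle, tumbler, ring_gauge, wrench, v_block from where it was at the start of the episode above 0.04 m).
It also fails if it takes over 72 s, if anything falls off the work surface, if the arm or the gripper's body presses on something with over 40 N, if the wrist force passes 120 N, or if a joint passes its speed limit or range.

## Working session

There is one attempt and no reset: what is moved stays moved. The work goes in short steps, Python scripts to look and compute and a tool call to move; the robot and the scene stay as the last step left them, time stands still between calls to the robot, and variables do not carry over. Pictures are saved under pics/ and viewed, at most 10 in all, crops included, and the job is handed in when it is done.

Besides the shell and the picture viewer there is one more tool, called after "Call:" in YAML: its name, and indented under it one key for each argument. play_rows: Moves the arm, as the interface text tells. Scaled input: -1 to 1 covers 30 mm each way for a shift and 0.15 rad each way for a turn. Its arguments: {"type":"object","properties":{"commands":{"type":"string"},"grip":{"type":"number"}},"required":["commands"]}

```bash
mkdir -p pics
cat > h.py <<'E'
import numpy as np,cv2
from station import r,cams
def grab(n,f):
    i=cams.camera_info(n); p,d=cams.capture(n); cv2.imwrite('pics/'+f+'.png',p)
    np.savez('pics/'+f+'.npz',p=p,d=d,**{k:np.array(i[k]) for k in('mtx','R','t')}); return p,d,i
def load(f): return np.load('pics/'+f+'.npz')
def cloud(z):
    d=z['d'];v,u=np.indices(d.shape);K=z['mtx']
    c=np.stack([(u-K[0,2])/K[0,0]*d,(v-K[1,2])/K[1,1]*d,d],-1)
    return (c-z['t'])@z['R']
E
python3 - <<'E'
from h import *
for n in('top','scene'): 
    grab(n,n+'0')
a=cv2.imread('pics/top0.png');b=cv2.imread('pics/scene0.png')
print(r.sense()['ee_rot'],r.sense()['time_s'],cams.camera_info('top'))
E
```

```text
[[-9.20021161e-01 -3.91867775e-01 -8.42436892e-04]
 [-3.91868669e-01  9.20019526e-01  1.73745981e-03]
 [ 9.42038815e-05  1.92862441e-03 -9.99998136e-01]] 0.1 {'mtx': array([[606.5956126 ,   0.        , 324.1640181 ],
       [  0.        , 606.5956126 , 235.90593455],
       [  0.        ,   0.        ,   1.        ]]), 'R': array([[ 0.02888998, -0.9995375 ,  0.00949522],
       [-0.99769317, -0.02941785, -0.06117951],
       [ 0.06143055, -0.00770585, -0.99808161]]), 't': array([0.09116568, 0.5959347 , 1.47286012])}
```

View pics/top0.png

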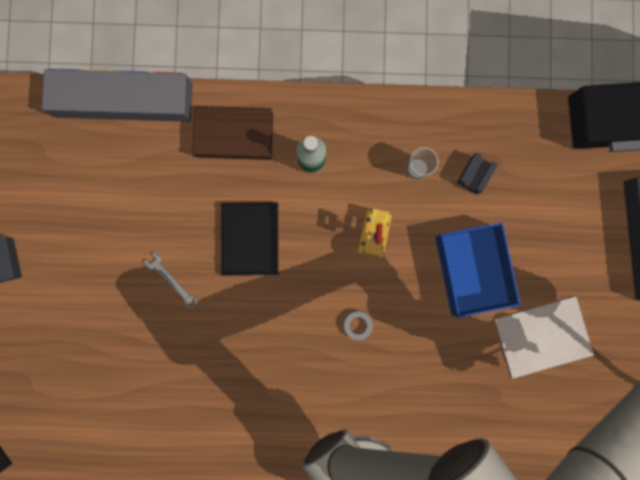

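View pics/scene0.png

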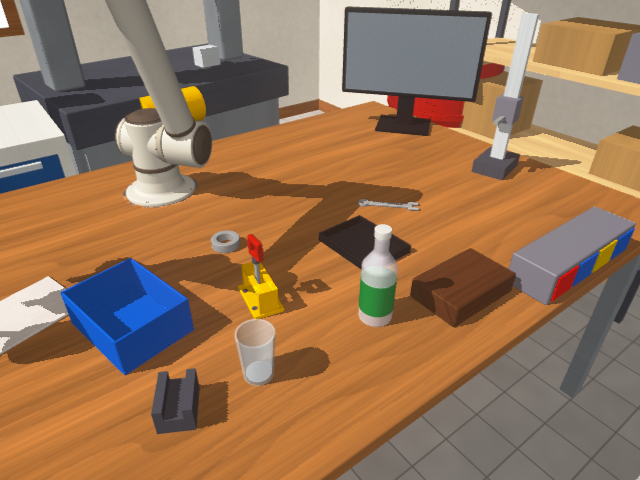

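The top view shows the tray around (250,238), the bracket (375,233) with its red eye (380,232), the bin (477,270) and the ring gauge (358,326). The scene view shows the bracket at (260,290) with the eye at (256,248). Next I'll get their positions from colour and depth.

```bash
cat > m.py <<'E'
from h import *
def rep(name,P,m,zlo,zhi):
    m=m&(P[...,2]>zlo)&(P[...,2]<zhi); q=P[m].astype(np.float32)
    if len(q)<5: print(name,len(q));return
    c,s,a=cv2.minAreaRect(q[:,:2]*1000)
    print(name,len(q),'rect c',np.round(c,1),'size',np.round(s,1),'ang',round(a,1),'z',np.round(np.percentile(q[:,2],[5,50,95])*1000))
E
python3 - <<'E'
from m import *
for f in('top0','scene0'):
    z=load(f);P=cloud(z);h=cv2.cvtColor(z['p'],cv2.COLOR_BGR2HSV).astype(int);H,S,V=h[...,0],h[...,1],h[...,2]
    near=(abs(P[...,0]-.6)<.4)&(abs(P[...,1])<.45)
    yel=(H>22)&(H<34)&(S>180)&(V>120)&near; red=((H<6)|(H>174))&(S>180)&(V>90)&near; blu=(H>105)&(H<125)&(S>150)&near
    print(f);rep('yel top',P,yel,.05,.075);rep('yel base',P,yel,.002,.02);rep('red',P,red,.1,.17);rep('bin rim',P,blu,.07,.09)
    rep('tray',P,(V<60)&near&(P[...,1]>.08)&(P[...,1]<.35)&(P[...,0]<.7)&(P[...,0]>.4),.012,.03)
z=load('top0');P=cloud(z)
for n,p in dict(bracket=(375,233),bottle=(311,155),ring=(358,312),tumbler=(423,162),tray=(250,238),wood=(235,135)).items(): print(n,np.round(P[p[1],p[0]],3))
a=z['p'][190:275,335:420];b=load('scene0')['p'][225:325,220:300]
cv2.imwrite('pics/c0.png',np.hstack([cv2.resize(a,(400,400),interpolation=2),cv2.resize(b,(320,400),interpolation=2)]))
E
```

```text
top0
yel top 0
yel base 0
red 62 rect c [593.9 -12.2] size [38.2  7.3] ang 0.7 z [146. 150. 154.]
bin rim 465 rect c [ 521.1 -259.5] size [195.3 149. ] ang 12.9 z [71. 78. 85.]
tray 334 rect c [582.9 286.6] size [176.9 131.1] ang 1.7 z [12. 20. 27.]
scene0
yel top 319 rect c [621.7 -20.5] size [40.4 73.1] ang 79.9 z [62. 65. 67.]
yel base 257 rect c [609.2 -37.3] size [26.1 95.4] ang 78.3 z [ 9. 12. 14.]
red 285 rect c [595.3 -16.8] size [47.6 12. ] ang 1.1 z [114. 133. 152.]
bin rim 1628 rect c [ 522.1 -261.8] size [203.3 150.2] ang 12.4 z [71. 79. 83.]
tray 461 rect c [584.6 284.8] size [180.8 132.7] ang 1.1 z [13. 20. 25.]
bracket [ 0.598 -0.008  0.108]
bottle [0.765 0.144 0.159]
ring [0.41  0.021 0.025]
tumbler [ 0.786 -0.133  0.007]
tray [ 0.584  0.293 -0.001]
wood [0.83  0.332 0.05 ]
```

View pics/c0.png

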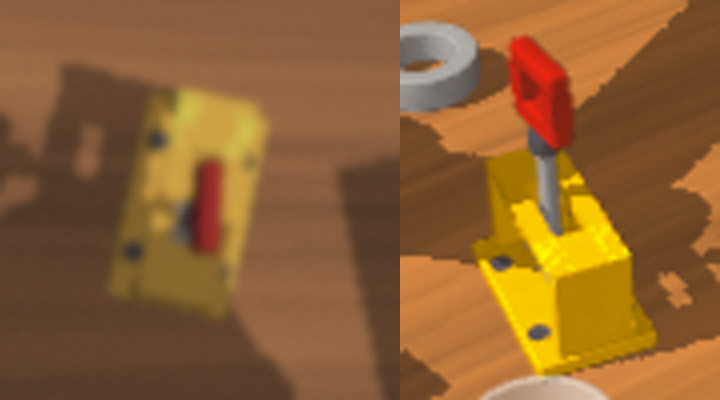

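Run:
```python
from h import *
s=r.sense();i=cams.camera_info('wrist');T=np.array(s['ee_rot']);C=-i['R'].T@i['t']
print(i['mtx'][0,0],'cam pos in tool',T.T@(C-s['tcp_pos']),'cam axes in tool\n',np.round(T.T@i['R'].T,3)); print(C)
```

```text
372.3607811180281 cam pos in tool [ 0.0754802  -0.0002352  -0.16117573] cam axes in tool
 [[-0.001 -0.961 -0.277]
 [ 1.    -0.001  0.001]
 [-0.001 -0.277  0.961]]
[ 0.17560216 -0.60456031  0.38276706]
```

Call:
play_rows:
  commands: "0.74 0.94 0 0 0 0.65;0.74 0.94 0 0 0 0.65;0.74 0.94 0 0 0 0.65;0.74 0.94 0 0 0 0.65;0.74 0.94 0 0 0 0.65;0.74 0.94 0 0 0 0.65;0.74 0.94 0 0 0 0.65;0.74 0.94 0 0 0 0.65;0.74 0.94 0 0 0 0.65;0.74 0.94 0 0 0 0.65;0.74 0.94 0 0 0 0.65;0.74 0.94 0 0 0 0.65;0.74 0.94 -0.3 0.81 0 0;0.74 0.94 -0.3 0.81 0 0;0.74 0.94 -0.3 0.81 0 0;0.74 0.94 -0.3 0.81 0 0;0 0 0 0 0 0"
  grip: 87

```text
time_s: 1.8
tcp_pos: [0.6011, -0.1228, 0.1824]
ee_rot: [[-0.002, -1.0, -0.004], [-0.882, -0.001, 0.471], [-0.471, 0.005, -0.882]]
wrist_force: [-0.7, -0.2, -1.8]
gripper_width: 1.0
gripper_force: 0.0
```

Run:
```python
from m import *
p,d,i=grab('wrist','w1');z=load('w1');P=cloud(z)
c,_=cv2.projectPoints(np.array([[.6,-.015,.03]]),cv2.Rodrigues(i['R'])[0],i['t'],i['mtx'],None);u,v=c.ravel().astype(int);print(u,v)
s=r.sense();print(s['tcp_pos'],np.round(s['ee_rot'],2))
u0,v0=max(u-80,0),max(v-80,0);print(u0,v0)
cv2.imwrite('pics/w1c.png',cv2.resize(p[v0:v0+130,u0:u0+160],(800,600) if 0 else None,fx=4.6,fy=4.6,interpolation=2))
```

```text
318 238
[ 0.60020036 -0.12395841  0.18374257] [[-0.   -1.   -0.  ]
 [-0.88 -0.    0.47]
 [-0.47  0.   -0.88]]
238 158
```

View pics/w1c.png

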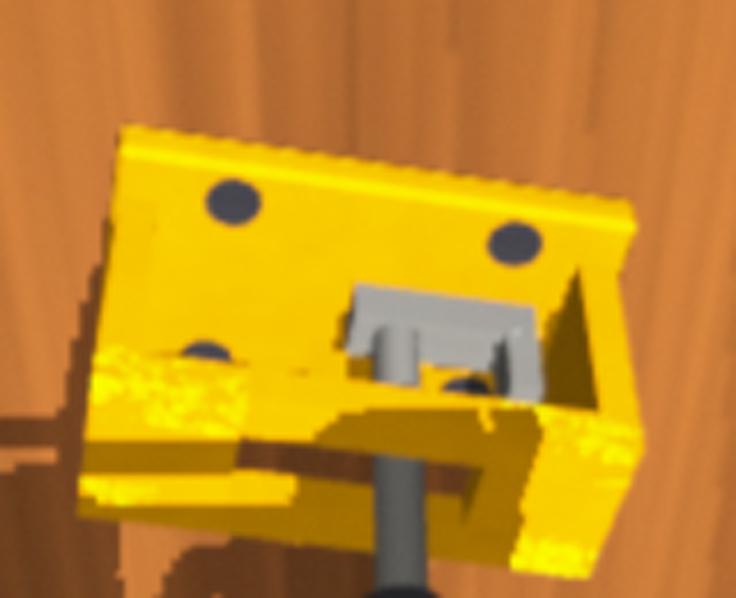

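The view is upside down: image right is world −x and up is −y. The grey foot runs from (350,300) to (540,310), with its upturned tip at the right, so it points towards world −x. The shank is at (398,350) and the slot spans about 240–480. I'll measure these in 3D.

Run:
```python
from m import *
z=load('w1');P=cloud(z);h=cv2.cvtColor(z['p'],cv2.COLOR_BGR2HSV).astype(int);H,S,V=h[...,0],h[...,1],h[...,2]
near=(abs(P[...,0]-.6)<.09)&(abs(P[...,1]+.015)<.07)
g=near&(S<60)&(V>60)
rep('foot top',P,g,.014,.0235);rep('tip',P,g,.027,.04);rep('shank',P,g,.06,.085)
y=near&(H>20)&(H<34)&(S>180)
rep('bridge',P,y,.059,.067);rep('base',P,y,.004,.015)
rep('red',P,near&((H<6)|(H>174))&(S>150),.1,.16)
def pt(u,v): return np.round(P[int(158+v/4.6),int(238+u/4.6)]*1000)
for c in[(360,295),(530,318),(360,340),(520,340),(530,360),(530,390),(400,375),(400,480)]: print(c,pt(*c))
# slot: bridge-height mask in world grid
q=P[y&(P[...,2]>.057)&(P[...,2]<.069)];print('bridge pts x range',q[:,0].min(),q[:,0].max(),q[:,1].min(),q[:,1].max())
```

```text
foot top 390 rect c [585.4 -13.9] size [11.8 39.9] ang 79.7 z [15. 19. 22.]
tip 121 rect c [581.9 -15.6] size [ 5.7 34.2] ang 82.6 z [28. 32. 36.]
shank 206 rect c [594.9 -18.3] size [4.2 8.5] ang 85.0 z [62. 73. 84.]
bridge 2884 rect c [603.9 -16.1] size [ 42.3 106.3] ang 78.9 z [60. 62. 63.]
base 3320 rect c [603.7 -19. ] size [ 59.8 109.3] ang 79.3 z [ 6.  9. 11.]
red 1040 rect c [595.1 -16.7] size [10.3 43.3] ang 87.6 z [108. 116. 125.]
(360, 295) [603. -21.  13.]
(530, 318) [566. -15.  13.]
(360, 340) [603. -15.  20.]
(520, 340) [568. -16.  20.]
(530, 360) [567. -16.  27.]
(530, 390) [567. -15.  35.]
(400, 375) [595. -19.  35.]
(400, 480) [595. -19.  64.]
bridge pts x range 0.5481756917061299 0.6580997154758648 -0.046367662382830334 0.014056450280305582
```

Call:
play_rows:
  commands: "0 0 0.35 -0.81 0 0;0 0 0.35 -0.81 0 0;0 0 0.35 -0.81 0 0;0 0 0.35 -0.81 0 0;0 0.33 0 0 0 -0.95;0 0.33 0 0 0 -0.95;0 0.33 0 0 0 -0.95;0 0.33 0 0 0 -0.95;0 0.33 0 0 0 -0.95;0 0.33 0 0 0 -0.95;0 0.33 0 0 0 -0.95;0 0.33 0 0 0 -0.95;0 0.33 0 0 0 -0.95;0 0.33 0 0 0 -0.95;-0.17 0.33 0 0 0 -0.95;0 0 0 0 0 0;0 0 0 0 0 0"
  grip: 87

```text
time_s: 3.55
tcp_pos: [0.5949, -0.0152, 0.2294]
ee_rot: [[-1.0, -0.009, 0.001], [-0.009, 1.0, -0.001], [-0.001, -0.001, -1.0]]
wrist_force: [0.2, 0.4, 0.1]
gripper_width: 1.003
gripper_force: 0.0
```

Run:
```python
from m import *
s=r.sense();R=np.array(s['ee_rot']);print(s['time_s'],np.round(s['tcp_pos'],4),np.round(R,3),np.round(s['joints'],1))
p,d,i=grab('wrist','w2');z=load('w2');P=cloud(z);h=cv2.cvtColor(z['p'],cv2.COLOR_BGR2HSV).astype(int);H,S,V=h[...,0],h[...,1],h[...,2]
near=(abs(P[...,0]-.6)<.09)&(abs(P[...,1]+.015)<.07)
rep('red',P,near&((H<6)|(H>174))&(S>150),.143,.16);rep('bridge',P,near&(H>20)&(H<34)&(S>180),.058,.068)
```

```text
3.55 [ 0.5949 -0.0152  0.2294] [[-1.    -0.009  0.001]
 [-0.009  1.    -0.001]
 [-0.001 -0.001 -1.   ]] [ 1.410e+01  1.880e+01 -3.400e+00  1.000e-01 -6.770e+01 -1.037e+02]
red 924 rect c [593.9 -14.4] size [11.6 42.1] ang 89.1 z [147. 149. 150.]
bridge 3436 rect c [603.8 -16.3] size [ 40.2 106. ] ang 79.1 z [61. 62. 63.]
```

Call:
play_rows:
  commands: "0 0.03 -0.8 0 0 -0.16;0 0 -0.8 0 0 0;0 0 -0.8 0 0 0;0 0 -0.8 0 0 0;0 0 -0.5 0 0 0;0 0 -0.2 0 0 0;0 0 0 0 0 0"
  grip: 87

```text
time_s: 4.3
tcp_pos: [0.5949, -0.0145, 0.111]
ee_rot: [[-1.0, 0.018, -0.001], [0.018, 1.0, -0.001], [0.001, -0.001, -1.0]]
wrist_force: [0.1, -0.4, 1.0]
gripper_width: 0.999
gripper_force: 0.0
```

Call:
play_rows:
  commands: "0 0 0 0 0 0;0 0 0 0 0 0;0 0 0 0 0 0;0 0 0 0 0 0;0 0 0 0 0 0;0 0 0 0 0 0;0 0 0 0 0 0;0 0 0 0 0 0;0 0 0 0 0 0;0 0 0 0 0 0"
  grip: 4

```text
time_s: 5.3
tcp_pos: [0.5951, -0.014, 0.1115]
ee_rot: [[-1.0, 0.019, -0.0], [0.019, 1.0, -0.0], [0.0, -0.0, -1.0]]
wrist_force: [0.4, 1.0, 0.0]
gripper_width: 0.178
gripper_force: 0.0
```

Call:
play_rows:
  commands: "0 0 0 0 0 0;0 0 0 0 0 0;0 0 0 0 0 0;0 0 0 0 0 0"

```text
time_s: 5.7
tcp_pos: [0.5951, -0.0139, 0.1115]
ee_rot: [[-1.0, 0.019, -0.0], [0.019, 1.0, 0.0], [0.0, 0.0, -1.0]]
wrist_force: [-0.1, -0.6, -0.3]
gripper_width: 0.134
gripper_force: 30.1
```

Call:
play_rows:
  commands: "0 0 0.13 0 0 0;0 0 0.14 0 0 0;0.2 -0.04 0 0 0 0;0.2 -0.04 0 0 0 0;0.21 -0.05 0 0 0 0;0 0 0 0 0 0"

```text
time_s: 6.3
tcp_pos: [0.6144, -0.0181, 0.1193]
ee_rot: [[-1.0, 0.019, 0.0], [0.019, 1.0, -0.0], [-0.0, -0.0, -1.0]]
wrist_force: [0.1, 0.3, -2.3]
gripper_width: 0.133
gripper_force: 30.1
```

Run:
```python
from m import *
p,d,i=grab('wrist','w3');q,_,j=grab('scene','s3')
for n in('w3','s3'):
    z=load(n);P=cloud(z);h=cv2.cvtColor(z['p'],cv2.COLOR_BGR2HSV).astype(int);H,S,V=h[...,0],h[...,1],h[...,2]
    near=(abs(P[...,0]-.6)<.09)&(abs(P[...,1]+.015)<.07);g=near&(S<60)&(V>50)
    rep('bridge',P,near&(H>20)&(H<34)&(S>180),.058,.068); rep('shank',P,g,.066,.085);rep('foot',P,g,.021,.033)
    rep('tipcap',P,g,.036,.048)
cv2.imwrite('pics/s3c.png',np.hstack([cv2.resize(q[235:325,220:300],(400,450),interpolation=2),cv2.resize(p[150:420,200:440],(400,450),interpolation=2)]))
```

```text
bridge 6175 rect c [598.5 -15.4] size [40.1 95.3] ang 79.0 z [61. 62. 63.]
shank 0
foot 402 rect c [608.6 -17.1] size [11.5 27.1] ang 80.6 z [26. 27. 29.]
tipcap 266 rect c [599.5 -15.5] size [11.2 30.1] ang 81.7 z [39. 43. 45.]
bridge 543 rect c [603.7 -16.9] size [ 40.4 111.1] ang 79.2 z [60. 65. 67.]
shank 29 rect c [617.2 -21.6] size [7.8 5.2] ang 46.1 z [68. 75. 84.]
foot 0
tipcap 5 rect c [589.4 -12.4] size [4.2 2.3] ang 29.0 z [39. 44. 46.]
```

View pics/s3c.png

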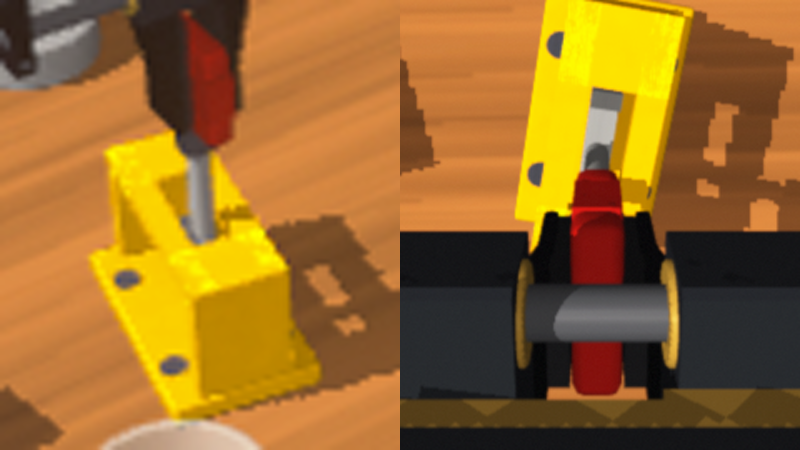

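Through the slot the foot is lined up, with its tip visible at the slot's −x end. I'll lift with a slight turn.

Call:
play_rows:
  commands: "0 0 0 0 0 -0.15;0 0 0.2 0 0 0;0 0 0.2 0 0 0;0 0 0.2 0 0 0;0 0 0 0 0 0"

```text
time_s: 6.9
tcp_pos: [0.6143, -0.0177, 0.1393]
ee_rot: [[-0.999, 0.041, 0.003], [0.041, 0.999, 0.0], [-0.003, 0.0, -1.0]]
wrist_force: [-0.2, -0.2, -2.5]
gripper_width: 0.135
gripper_force: 30.1
```

Call:
play_rows:
  commands: "0 0 0.2 0 0 0;0 0 0.2 0 0 0;0 0 0.2 0 0 0;0 0 0.2 0 0 0;0 0 0 0 0 0"

```text
time_s: 7.4
tcp_pos: [0.6141, -0.0178, 0.163]
ee_rot: [[-0.999, 0.041, 0.002], [0.041, 0.999, 0.0], [-0.002, 0.0, -1.0]]
wrist_force: [0.1, 0.0, -2.3]
gripper_width: 0.133
gripper_force: 30.1
```

Call:
play_rows:
  commands: "0 0 0.3 0 0 0;0 0 0.4 0 0 0;0 0 0.4 0 0 0;0 0 0.5 0 0 0;0 0 0.5 0 0 0;0 0 0.5 0 0 0;0 0 0.5 0 0 0;0 0 0 0 0 0"

```text
time_s: 8.2
tcp_pos: [0.6149, -0.0179, 0.2584]
ee_rot: [[-0.999, 0.041, 0.007], [0.041, 0.999, 0.0], [-0.007, 0.001, -1.0]]
wrist_force: [-0.5, -0.4, -2.1]
gripper_width: 0.134
gripper_force: 30.1
```

Run:
```python
from m import *
s=r.sense();print(s['time_s'],s['tcp_pos'],s['wrist_force'])
q,_,j=grab('scene','s4');z=load('s4');P=cloud(z);h=cv2.cvtColor(z['p'],cv2.COLOR_BGR2HSV).astype(int);H,S,V=h[...,0],h[...,1],h[...,2]
near=(abs(P[...,0]-.6)<.09)&(abs(P[...,1]+.015)<.07);g=near&(S<60)&(V>50)
rep('bridge',P,near&(H>20)&(H<34)&(S>180),.058,.068);rep('hookmetal',P,g,.075,.18)
cv2.imwrite('pics/s4c.png',q[130:340,100:400])
```

```text
8.2 [ 0.61492443 -0.01785416  0.25837417] [-0.45072805 -0.44450044 -2.14775416]
bridge 630 rect c [604.5 -16.8] size [ 41.  109.2] ang 79.3 z [60. 65. 67.]
hookmetal 121 rect c [607.4 -17.3] size [11.2 40.2] ang 79.2 z [161. 169. 179.]
```

View pics/s4c.png

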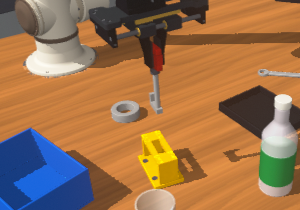

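The hook is clear of the bracket, which has not moved. Next is the bin.

Call:
play_rows:
  commands: "-0.1 -0.3 0 0 0 0;-0.2 -0.6 0 0 0 0;-0.3 -0.85 0 0 0 0;-0.3 -0.9 0 0 0 0;-0.3 -0.9 0 0 0 0;-0.3 -0.9 0 0 0 0;-0.3 -0.9 0 0 0 0;-0.3 -0.9 0 0 0 0;-0.3 -0.8 0 0 0 0;-0.2 -0.6 0 0 0 0;-0.15 -0.45 0 0 0 0;0 0 -0.4 0 0 0;0 0 -0.8 0 0 0;0 0 -0.8 0 0 0;0 0 -0.8 0 0 0;0 0 -0.7 0 0 0;0 0 -0.6 0 0 0;0 0 -0.4 0 0 0;0 0 -0.2 0 0 0;0 0 0 0 0 0"

```text
time_s: 10.25
tcp_pos: [0.5305, -0.2606, 0.1128]
ee_rot: [[-0.999, 0.041, -0.002], [0.041, 0.999, 0.0], [0.002, 0.0, -1.0]]
wrist_force: [0.2, 0.5, -2.0]
gripper_width: 0.136
gripper_force: 30.1
```

Call:
play_rows:
  commands: "0 0 -0.1 0 0 0;0 0 -0.1 0 0 0;0 0 0 0 0 0"

```text
time_s: 10.55
tcp_pos: [0.5309, -0.2608, 0.1078]
ee_rot: [[-0.999, 0.041, 0.0], [0.041, 0.999, 0.0], [-0.0, 0.0, -1.0]]
wrist_force: [-0.5, 0.1, -1.7]
gripper_width: 0.132
gripper_force: 30.1
```

Call:
play_rows:
  commands: "0 0 -0.05 0 0 0;0 0 -0.03 0 0 0;0 0 0 0 0 0"

```text
time_s: 10.85
tcp_pos: [0.5314, -0.261, 0.1064]
ee_rot: [[-0.999, 0.041, 0.001], [0.041, 0.999, -0.001], [-0.001, -0.001, -1.0]]
wrist_force: [-1.6, 0.3, 4.2]
gripper_width: 0.131
gripper_force: 30.1
```

Call:
play_rows:
  commands: "0 0 0 0 0 0;0 0 0 0 0 0;0 0 0 0 0 0;0 0 0 0 0 0;0 0 0 0 0 0;0 0 0 0 0 0;0 0 0 0 0 0;0 0 0 0 0 0;0 0 0 0 0 0;0 0 0.4 0 0 0;0 0 0.8 0 0 0;0 0 0.9 0 0 0;0 0 0.9 0 0 0;0 0 0.9 0 0 0"
  grip: 87

```text
time_s: 12.25
tcp_pos: [0.5309, -0.2609, 0.2245]
ee_rot: [[-0.999, 0.041, 0.001], [0.041, 0.999, -0.0], [-0.001, -0.0, -1.0]]
wrist_force: [-0.6, -0.1, -0.1]
gripper_width: 1.002
gripper_force: 0.0
```

Call:
play_rows:
  commands: "0.1 0.3 0 0 0 -0.2;0.2 0.6 0 0 0 -0.2;0.27 0.9 0 0 0 -0.2;0.27 0.9 0 0 0 -0.2;0.27 0.9 0 0 0 -0.2;0.27 0.9 0 0 0 0;0.27 0.9 0 0 0 0;0.27 0.9 0 0 0 0;0.25 0.8 0 0 0 0;0.15 0.6 0 0 0 0;0.08 0.4 0 0 0 0;0 0 0 0 0 0;0 0 0 0 0 0"

```text
time_s: 13.55
tcp_pos: [0.6027, -0.0182, 0.2224]
ee_rot: [[-0.982, 0.19, -0.0], [0.19, 0.982, -0.0], [0.0, -0.0, -1.0]]
wrist_force: [0.1, 0.4, -0.0]
gripper_width: 1.003
gripper_force: 0.0
```

Run:
```python
from m import *
s=r.sense();R=np.array(s['ee_rot']);print(s['time_s'],np.round(s['tcp_pos'],4),np.round(R[:,0],3))
p,d,i=grab('wrist','w5');q,_,_=grab('top','t5');z=load('w5');P=cloud(z);h=cv2.cvtColor(z['p'],cv2.COLOR_BGR2HSV).astype(int);H,S,V=h[...,0],h[...,1],h[...,2]
near=(abs(P[...,0]-.6)<.09)&(abs(P[...,1]+.015)<.07)
rep('bridge',P,near&(H>20)&(H<34)&(S>180),.058,.068)
z=load('t5');P=cloud(z);h=cv2.cvtColor(z['p'],cv2.COLOR_BGR2HSV).astype(int);H,S=h[...,0],h[...,1]
rep('red in bin',P,((H<6)|(H>174))&(S>150)&(abs(P[...,0]-.52)<.14)&(abs(P[...,1]+.26)<.14),0,.2)
cv2.imwrite('pics/t5c.png',cv2.resize(q[180:340,200:540],None,fx=2.3,fy=2.3))
```

```text
13.55 [ 0.6027 -0.0182  0.2224] [-0.982  0.19   0.   ]
bridge 4207 rect c [604.1 -16.6] size [ 40.1 105.9] ang 79.0 z [61. 62. 63.]
red in bin 133 rect c [ 531.6 -259. ] size [11.7 38.9] ang 87.6 z [111. 143. 149.]
```

View pics/t5c.png

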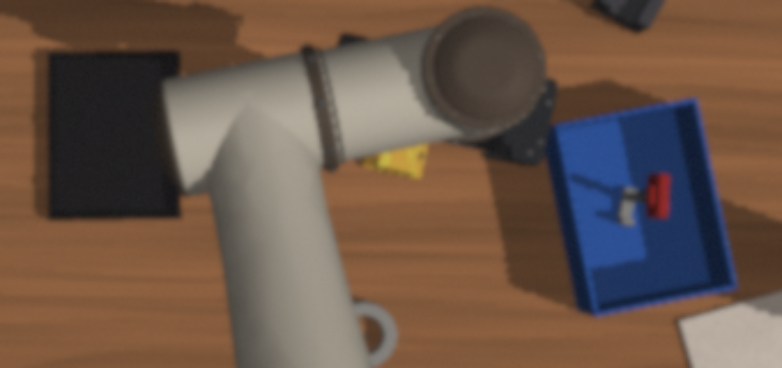

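The hook stands upright in the bin, eye at (655,195) in the crop. Next I grip the bracket's bridge.

Call:
play_rows:
  commands: "0.05 0.05 -0.6 0 0 0;0 0 -0.9 0 0 0;0 0 -0.9 0 0 0;0 0 -0.9 0 0 0;0 0 -0.9 0 0 0;0 0 -0.8 0 0 0;0 0 -0.6 0 0 0;0 0 -0.4 0 0 0;0 0 0 0 0 0;0 0 0 0 0 0"

```text
time_s: 14.65
tcp_pos: [0.6049, -0.0167, 0.0429]
ee_rot: [[-0.982, 0.19, 0.001], [0.19, 0.982, -0.0], [-0.001, 0.0, -1.0]]
wrist_force: [-0.1, 0.2, 0.9]
gripper_width: 1.0
gripper_force: 0.0
```

Call:
play_rows:
  commands: "0 0 0 0 0 0;0 0 0 0 0 0;0 0 0 0 0 0;0 0 0 0 0 0;0 0 0 0 0 0;0 0 0 0 0 0;0 0 0 0 0 0;0 0 0 0 0 0;0 0 0 0 0 0;0 0 0 0 0 0"
  grip: 25

```text
time_s: 15.65
tcp_pos: [0.6044, -0.0164, 0.0422]
ee_rot: [[-0.982, 0.19, -0.0], [0.19, 0.982, -0.0], [0.0, -0.0, -1.0]]
wrist_force: [-0.1, -0.7, -0.8]
gripper_width: 0.457
gripper_force: 30.0
```

Call:
play_rows:
  commands: "0 0 0.1 0 0 0;0 0 0.3 0 0 0;0 0 0.4 0 0 0;0 0 0.4 0 0 0;0 0 0.4 0 0 0;0 0 0.4 0 0 0;0 0 0 0 0 0"

```text
time_s: 16.35
tcp_pos: [0.6061, -0.0161, 0.1051]
ee_rot: [[-0.982, 0.19, 0.005], [0.19, 0.982, 0.001], [-0.005, 0.002, -1.0]]
wrist_force: [0.8, 0.0, -5.2]
gripper_width: 0.453
gripper_force: 30.0
```

Call:
play_rows:
  commands: "0 0.2 0 0 0 0;-0.05 0.4 0 0 0 0.1;-0.06 0.6 0 0 0 0.1;-0.06 0.7 0 0 0 0.1;-0.06 0.8 0 0 0 0.1;-0.06 0.8 0 0 0 0.1;-0.06 0.8 0 0 0 0.1;-0.06 0.8 0 0 0 0.1;-0.06 0.8 0 0 0 0.1;-0.06 0.8 0 0 0 0.1;-0.06 0.8 0 0 0 0.1;-0.06 0.8 0 0 0 0.1;-0.05 0.7 0 0 0 0.1;-0.05 0.5 0 0 0 0.1;0 0.3 0 0 0 0.1;0 0.2 0 0 0 0;0 0 0 0 0 0;0 0 0 0 0 0"

```text
time_s: 18.15
tcp_pos: [0.5819, 0.2829, 0.1022]
ee_rot: [[-1.0, -0.018, -0.001], [-0.018, 1.0, -0.001], [0.001, -0.001, -1.0]]
wrist_force: [0.6, 0.3, -4.6]
gripper_width: 0.457
gripper_force: 30.0
```

Run:
```python
from m import *
s=r.sense();R=np.array(s['ee_rot']);print(s['time_s'],np.round(s['tcp_pos'],4),np.round(R[:,0],3),s['gripper_width'])
grab('scene','s6');z=load('s6');P=cloud(z);h=cv2.cvtColor(z['p'],cv2.COLOR_BGR2HSV).astype(int);H,S,V=h[...,0],h[...,1],h[...,2]
near=(abs(P[...,0]-.58)<.12)&(abs(P[...,1]-.286)<.1)
y=near&(H>20)&(H<34)&(S>180);rep('yel',P,y,.03,.16);rep('base',P,y,.06,.08);rep('tray',P,near&(V<60),.012,.03)
cv2.imwrite('pics/s6c.png',cv2.resize(z['p'][150:300,290:450],None,fx=3,fy=3))
```

```text
18.15 [0.5819 0.2829 0.1022] [-1.    -0.018  0.001] 0.45656433024638193
yel 1078 rect c [582.8 281. ] size [110.6  66.2] ang 2.2 z [ 67.  83. 126.]
base 524 rect c [582.7 281.1] size [110.6  66.2] ang 2.5 z [65. 72. 75.]
tray 302 rect c [584.3 290.9] size [179.4 142.7] ang 1.0 z [13. 18. 25.]
```

View pics/s6c.png

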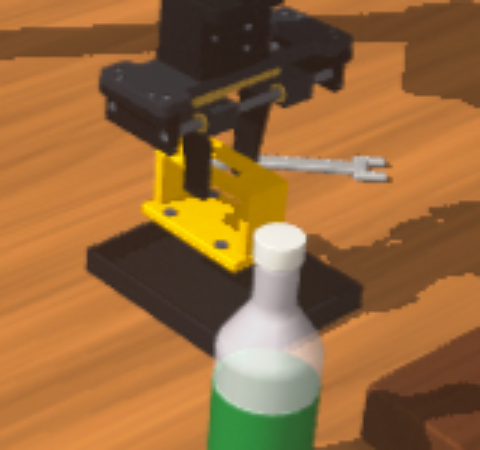

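The bracket is level above the tray, about 6 mm short in y. Lowering it.

Call:
play_rows:
  commands: "0.05 0.2 -0.2 0 0 0;0 0 -0.4 0 0 0;0 0 -0.4 0 0 0;0 0 -0.3 0 0 0;0 0 -0.2 0 0 0;0 0 -0.1 0 0 0;0 0 -0.05 0 0 0;0 0 0 0 0 0"

```text
time_s: 19.0
tcp_pos: [0.5836, 0.2897, 0.0528]
ee_rot: [[-1.0, -0.019, 0.0], [-0.019, 1.0, 0.0], [-0.0, 0.0, -1.0]]
wrist_force: [-0.2, -0.6, -5.7]
gripper_width: 0.455
gripper_force: 30.0
```

Call:
play_rows:
  commands: "0 0 -0.05 0 0 0;0 0 -0.05 0 0 0;0 0 0 0 0 0"

```text
time_s: 19.3
tcp_pos: [0.5833, 0.2896, 0.0497]
ee_rot: [[-1.0, -0.019, -0.0], [-0.019, 1.0, 0.0], [0.0, 0.0, -1.0]]
wrist_force: [-0.4, 0.7, -5.8]
gripper_width: 0.458
gripper_force: 30.0
```

Call:
play_rows:
  commands: "0 0 -0.05 0 0 0;0 0 -0.03 0 0 0;0 0 0 0 0 0"

```text
time_s: 19.6
tcp_pos: [0.5834, 0.2896, 0.0473]
ee_rot: [[-1.0, -0.019, 0.0], [-0.019, 1.0, -0.0], [-0.0, -0.0, -1.0]]
wrist_force: [1.0, -0.4, -6.1]
gripper_width: 0.459
gripper_force: 30.0
```

Call:
play_rows:
  commands: "0 0 -0.03 0 0 0;0 0 -0.03 0 0 0;0 0 0 0 0 0"

```text
time_s: 19.9
tcp_pos: [0.5835, 0.2896, 0.0472]
ee_rot: [[-1.0, -0.019, 0.001], [-0.019, 1.0, 0.0], [-0.001, 0.0, -1.0]]
wrist_force: [-4.0, -2.5, 5.0]
gripper_width: 0.452
gripper_force: 30.0
```

The bracket has touched the tray floor. Releasing and backing off.

Call:
play_rows:
  commands: "0 0 0 0 0 0;0 0 0 0 0 0;0 0 0 0 0 0;0 0 0 0 0 0;0 0 0 0 0 0;0 0 0 0 0 0;0 0 0 0 0 0;0 0 0 0 0 0;0 0 0.3 0 0 0;0 0 0.7 0 0 0;0 0 0.9 0 0 0;0 0 0.9 0 0 0;0 0 0.9 0 0 0;0 0 0.9 0 0 0;0 0 0 0 0 0;0 0 0 0 0 0"
  grip: 80

```text
time_s: 21.5
tcp_pos: [0.5835, 0.2899, 0.1849]
ee_rot: [[-1.0, -0.019, 0.002], [-0.019, 1.0, 0.002], [-0.002, 0.002, -1.0]]
wrist_force: [1.0, 0.1, -0.1]
gripper_width: 0.918
gripper_force: 0.0
```

Run:
```python
from m import *
s=r.sense();print(s['time_s'],np.round(s['tcp_pos'],4),s['gripper_force'])
for n in('scene','wrist'):
    grab(n,n+'7');z=load(n+'7');P=cloud(z);h=cv2.cvtColor(z['p'],cv2.COLOR_BGR2HSV).astype(int);H,S,V=h[...,0],h[...,1],h[...,2]
    near=(abs(P[...,0]-.58)<.12)&(abs(P[...,1]-.286)<.1);y=near&(H>20)&(H<34)&(S>180)
    print(n);rep('bridge',P,y,.06,.075);rep('base',P,y,.008,.02);rep('tray',P,near&(V<60),.015,.03)
    rep('red',P,((H<6)|(H>174))&(S>150)&(abs(P[...,0]-.52)<.14)&(abs(P[...,1]+.26)<.14),.02,.2)
```

```text
21.5 [0.5835 0.2899 0.1849] 0.0
scene
bridge 374 rect c [583.  289.3] size [107.6  44.1] ang 0.6 z [63. 69. 71.]
base 489 rect c [552.8 290.2] size [ 79.  153.6] ang 45.2 z [11. 17. 19.]
tray 79 rect c [580.7 302.6] size [208.2  76.4] ang 23.2 z [15. 20. 25.]
red 242 rect c [ 533.7 -262.2] size [10.9 44. ] ang 89.2 z [108. 136. 148.]
wrist
bridge 5610 rect c [583.  289.4] size [106.3  40. ] ang 1.1 z [66. 67. 68.]
base 3219 rect c [582.9 289.4] size [109.8  63.7] ang 1.0 z [13. 14. 15.]
tray 3991 rect c [581.2 292.5] size [177.9 139.1] ang 2.2 z [16. 21. 22.]
red 0
```

The bracket is flat in the tray (bridge top at 68 mm, within about 5 mm of centre) and the hook stands in the bin, so I'm handing the job in.

```bash
python3 -c "
from station import r
print(r.finish_job())"
```

```text
the job is handed in; nothing more can be done
None
```

The job is handed in at about 21.5 s of robot time: the hook came out with the bracket still on the bench and now stands in the blue bin, and the bracket is flat in the black tray within about 5 mm of its centre; the hand-in call gave no verdict.

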